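Seat the modules and hold the case lid at its balance point

ROBOT

A 6-joint arm with a two-finger parallel gripper is mounted at the origin on the work surface. World frame = base frame: x ahead of the robot, y to its left, z up, the work surface at z = 0. Lengths are in m, angles in rad, forces in N, time in s.
With the tool pointing down it reaches from about 0.325 to 0.9 m from the base axis. Payload 6.1 kg.
Tool frame: the origin (TCP) lies at the very end of the fingers, on their centre line; the grasp point (between the pads) lies 19 mm behind it; z points along the fingers, y is the line along which they close (so a half turn about z gives the same grasp; the last joint's range is limited). The gripper opens to 87 mm and grips with 3 to 60 N. Pads are 19 mm wide; open, the fingers measure 117 mm over their backs; the gripper's body (75 mm by 190 mm) begins 51 mm behind the grasp point.
Start: joints at [1.015, 0.22, 1.526, -0, 1.395, -0.126], TCP at [0.26, 0.568, 0.223] pointing down, gripper open.
Joint ranges: [-2.98, 2.98], [-0.91, 2.08], [0.09, 2.57], [-1.24, 4.39], [0.2, 2.65], [-2.68, 2.68]. Speed limits (rad/s): [2.57, 2.57, 3.01, 3.14, 3.14, 3.14].

INTERFACE

Orientations are given as a unit quaternion [w, x, y, z].
In Python, from plant import manip, read_camera, outline_of gives the robot as it stands.
- The arm moves only by the tool step_arm, never from a script. Its argument "steps" is a list that holds one entry, the list of rows, each a list of 7 numbers: the shift along the tool's x, y, z in units of 25 mm (1.0 is 25 mm), then the turn, a rotation vector about the tool's x, y, z in degrees, then the opening, from 0 (shut) to 1 (fully open). A call has 1 to 10 rows; each row shifts and turns the commanded pose from where the row before left it, along the tool's axes as they then stand; what a row does not reach is not made up. A row lasts 1/12 s, in which the tool goes at most 41.7 mm and 7.16 degrees, less where a joint would pass 70% of its speed; a pose out of reach is approached as far as the arm can. A call is refused whole if a number of a shift passes 1 or a number of a turn 7.16, either way. A call with a gripper value outside its range is refused whole. The fingers move at their own pace and stop on an object; "grip_force" is the grip in N (left out, the last holds). Time passes only in rows, so rows that do not move let the fingers close. It gives the time, the measured TCP pose, the force, the opening and the grip force at its end, in the units of the state.
- manip.get_obs(): the state, without advancing time (a new reading comes with each control period).
- read_camera(name): name is "side" or "top" or "wrist"; returns a dict with "img" (400x640x3 uint8, red, green, blue), "camera_matrix" (3x3 intrinsics, pixels), "position" and "rotation" of the camera in the world. Camera axes: x right, y up, looking along -z (the intrinsics and any distortion apply to the point x, -y, -z); pixel columns grow to the right and rows downward; lengths in m; the calibration is good to about 2 mm. A picture is of the moment at which its call begins. There is no depth.
- manip.close_job(): hands the job in; it is judged then, once.
Trained networks look in the newest picture that a camera, given by its name, has taken for a name from the list of things; names that differ only in an ending like _2 or _b are one class to them, and where a whole thing is asked for, a point or a joint stands for the part that bears it (a point fixed in the world has none). Each returns a list of dicts, best first, with "p" (0 to 1); they miss things now and then, are a little off and sometimes report something else, mostly with a low value. They report only what shows in the picture. A call takes as long as a camera call.
- outline_of(camera, label): "pixels" (400x640 bool, what is visible of it) and "position" ([column, row] in pixels, amid what is visible of it).
The state is a dict: "time": time; "joints": joint angles; "joint_velocities": joint speeds; "tau": joint torques, N m; "tool_pos": TCP position; "ee_rot": TCP orientation; "contact_force": force on the tool from outside, world axes, zero at the start; "moment": the same for the moment, N m; "finger_gap": finger opening in m; "grasp_force": force on a finger pad.
Only numpy, scipy, OpenCV 4.12 (cv2) and the standard library are available. Lean on these libraries where they do the work, as an engineer would, in place of code of your own. Each camera call takes 0.05 s, during which the arm holds its last target. There are 200 camera calls.

TASK

In the open grey carrying case on the counter, press the battery module and the round plug down until both are fully home. Then take the lid, which leans back on its stop (its carrying bar is the handy place), and bring it forward to its balance point, where its weight would pull it neither open nor shut; finish while still holding it steady there with the fingers, so that a colleague can fit the lid stay. Never let the lid drop towards shut, and leave everything else where it is.

Things in the scene. Friction and masses are not known exactly. Their poses are not given: they have to be found in the camera images.
- case: grey hard carrying case, fixed to the counter: base 180 (x) x 260 (y) x 80 mm high. Origin: centre of its underside; z up, +x points from its front (robot side) to the hinge side, so its yaw is the yaw of everything in it. A black insert fills it to a deck 70 mm above the counter, 10 mm below the rim (walls 6 mm).
- lid_hinge (a point): middle of the lid's hinge line, on the case's far rim (case frame: x +90, y 0, z 80 mm). The hinge line runs along the case's y axis.
- lid (a joint): lid angle in rad: 0 shut, grows as it opens; 1.75 fully open on its stop, where it starts, leaning back under its own weight. Balance point: 1.257, centre of mass straight over the hinge; its flat outer panel then still leans 18 degrees from upright towards the case's front. Below that it falls shut, above it falls open. Swings freely; moving it takes under 5 N at the bar.
- lid_com (a point): centre of mass of the lid, a grey shell 180 x 260 mm, 45 mm deep, open on the case side, about 0.6 kg (varies). With the lid shut it is 98.5 mm in front of the hinge line (towards the case's -x) and 32 mm above it, inside the shell, midway along y.
- lid_bar (a point): middle of the carrying bar: round, black, 14 mm thick, 108 mm clear length, parallel to the hinge line, on two posts, its axis 45 mm beyond the lid's free edge. Lid shut: 225 mm in front of the hinge line, 20 mm above it (radius 226 mm; elevation above the case's -x = 0.089 rad + lid angle). On the stop: 298 mm above the counter; can be pinched from above, fingers front and back.
- battery (a joint): how far the battery module is pushed in, m: 0 to 0.008; 0.008 is fully home, with its head down on the deck. Starts 0 to 0.003. About 7 N of friction; it stays where it is left and stops hard at home.
- battery_top (a point): centre of the top face of the battery module: a grey rectangular head 50 x 60 mm, 12 mm thick, which slides straight down. Top face 90 mm above the counter at joint 0, 82 mm when home.
- plug (a joint): how far the round plug is pushed in, m: 0 to 0.008; 0.008 is fully home, with its head down on the deck. Starts 0 to 0.003. About 7 N of friction; it stays where it is left and stops hard at home.
- plug_top (a point): centre of the top face of the plug: a grey round head 40 mm in diameter, 12 mm thick, which slides straight down. Top face 90 mm above the counter at joint 0, 82 mm when home. Plug and battery module sit in the left and right half of the case, either way round.
- oximeter: white finger oximeter 56 x 32 x 24 mm lying loose on the deck between the two modules (bystander). Origin: centre of underside.
- carton: white and green carton 120 x 50 x 90 mm standing beside the case (bystander). Origin: centre of underside.
- tape: roll of white tape, 64 mm diameter, 25 mm high, lying beside the case (bystander). Origin: centre of underside.
- gel: hand-gel bottle, 60 mm diameter, 170 mm high (bystander). Origin: centre of underside.
- dish: steel bowl, 140 mm diameter, 40 mm high (bystander). Origin: centre of underside.
- cuffbox: blue and red box 70 x 130 x 110 mm (bystander). Origin: centre of underside.
- strips: white paper box 50 x 80 x 60 mm (bystander). Origin: centre of underside.

How it is judged:
On the way, in this order (a step that is already met when the one before it is completed fails the run):
1. battery module and plug are both pressed home, with the lid still open on its stop (value of joint each of battery, plug above 0.0065 m and value of joint lid above 1.6 rad), for 0.2 s.
2. the lid, in the fingers, is brought to its balance point (value of joint lid between 1.157 and 1.357 rad and contact force between the fingers and lid above 1 N), for 0.2 s.
At the end, for the whole second after the job is handed in: battery module and plug both within 1.5 mm of fully home; the lid within 0.1 rad of its balance point (1.157 to 1.357 rad), still (under 0.1 rad/s), touched by the fingers with more than 1 N, and not leaning on any loose object (all of step 2 and value of joint each of battery, plug above 0.0065 m and velocity of joint lid between -0.1 and 0.1 rad/s and contact force between each of oximeter, carton, tape, gel, dish, cuffbox, strips and lid below 0.2 N); the arm keeps its last pose, push and grip.
It fails at once if the lid drops towards shut (below 0.8 rad) (value of joint lid below 0.8 rad).
It fails at once if a bystander is moved by more than 40 mm (distance of any of oximeter, carton, tape, gel, dish, cuffbox, strips from where it was at the start of the episode above 0.04 m).
It also fails if it takes over 51 s, if anything falls off the work surface, if the arm or the gripper's body presses on something with over 40 N, if the wrist force passes 120 N, or if a joint passes its speed limit or range.

## Working session

There is one attempt and no reset: what is moved stays moved. The work goes in short steps, Python scripts to look and compute and a tool call to move; the robot and the scene stay as the last step left them, time stands still between calls to the robot, and variables do not carry over. Pictures are saved under pics/ and viewed, at most 10 in all, crops included, and the job is handed in when it is done.

Besides the shell and the picture viewer there is one more tool, called after "Request:" by a JSON object that holds its "method" and its "body". step_arm: Moves the arm, as the interface text tells. Its arguments: {"type":"object","properties":{"steps":{"type":"array"},"grip_force":{"type":"number"}},"required":["steps"]}

```bash
ls; mkdir -p pics; cat > h.py <<'E'
import numpy as np, cv2
from plant import manip, read_camera, outline_of
def ray(c,px):
    K=np.array(c["camera_matrix"]);d=np.linalg.solve(K,[px[0],px[1],1.]);d=np.array([d[0],-d[1],-d[2]])
    return np.array(c["position"]),np.array(c["rotation"])@d
def atz(c,px,z):
    p,d=ray(c,px);return p+d*(z-p[2])/d[2]
def proj(c,P):
    v=np.array(c["rotation"]).T@(np.array(P)-np.array(c["position"]));v=np.array([v[0],-v[1],-v[2]]);u=np.array(c["camera_matrix"])@v
    return u[:2]/u[2]
E
python3 - <<'E'
from h import *
o=manip.get_obs();print({k:np.round(v,3).tolist() for k,v in o.items()})
ims=[]
for n in("top","side"):
    c=read_camera(n);cv2.imwrite(f"pics/{n}0.png",c["img"][:,:,::-1]);print(n,[k for k in c],np.round(c["position"],3),np.round(c["rotation"],3).tolist(),np.round(c["camera_matrix"],1).tolist())
    for l in("case","lid","lid_bar","battery_top","plug_top","oximeter","carton","tape","gel","dish","cuffbox","strips"):
        r=outline_of(n,l)
        for q in r[:2]:
            z=dict(battery_top=.088,plug_top=.088,lid_bar=.298,case=.08).get(l,.05)
            print(n,l,round(q["p"],2),np.round(q["position"],1),int(q["pixels"].sum()),np.round(atz(c,q["position"],z),3))
E
```

```text
pics
{'time': 0.0, 'joints': [1.015, 0.221, 1.528, 0.0, 1.395, -0.126], 'joint_velocities': [0.0, -0.001, 0.002, -0.001, -0.001, 0.001], 'tau': [-0.001, -49.463, -38.737, 0.07, 0.057, -0.0], 'tool_pos': [0.26, 0.568, 0.221], 'ee_rot': [-0.0, 0.213, 0.977, -0.001], 'contact_force': [0.248, -0.923, 0.501], 'moment': [-0.02, 0.017, -0.019], 'grasp_force': 0.0, 'finger_gap': 0.087}
top ['img', 'camera_matrix', 'position', 'rotation'] [ 0.281 -0.031  1.584] [-0.7, -0.045, 0.042, 0.712] [[520.9, 0.0, 320.2], [0.0, 520.9, 196.4], [0.0, 0.0, 1.0]]Traceback (most recent call last):
  File "<stdin>", line 10, in <module>
  File "h.py", line 7, in atz
    p,d=ray(c,px);return p+d*(z-p[2])/d[2]
        ~~~^^^^^^
  File "h.py", line 5, in ray
    return np.array(c["position"]),np.array(c["rotation"])@d
                                   ~~~~~~~~~~~~~~~~~~~~~~~^~
ValueError: matmul: Input operand 1 has a mismatch in its core dimension 0, with gufunc signature (n?,k),(k,m?)->(n?,m?) (size 3 is different from 4)
```

```bash
python3 - <<'E'
s=open('h.py').read().replace('np.array(c["rotation"])','R(c["rotation"])').replace('def ray','from scipy.spatial.transform import Rotation as Ro\ndef R(q): return Ro.from_quat(np.r_[q[1:],q[0]]).as_matrix()\ndef ray',1)
open('h.py','w').write(s)
E
python3 - <<'E'
from h import *
for n in("top","side"):
    c=read_camera(n);cv2.imwrite(f"pics/{n}0.png",c["img"][:,:,::-1]);print(n,np.round(c["position"],3))
    for l in("case","lid_bar","battery_top","plug_top","oximeter","carton","gel"):
        r=outline_of(n,l)
        for q in r[:2]:
            z=dict(battery_top=.088,plug_top=.088,lid_bar=.298,case=.08,oximeter=.094,carton=.09,gel=.17).get(l,.05)
            print(n,l,round(q["p"],2),np.round(q["position"],1),int(q["pixels"].sum()),np.round(atz(c,q["position"],z),3))
            if q is r[0]: np.save(f"m_{n}_{l}.npy",q["pixels"])
E
```

```text
top [ 0.281 -0.031  1.584]
top case 0.57 [316.6 157.8] 8859 [ 0.582 -0.019  0.08 ]
top case 0.33 [469.4 152.6] 616 [ 0.589 -0.468  0.08 ]
top lid_bar 0.56 [308.9 134.9] 3950 [ 0.597 -0.002  0.298]
top lid_bar 0.52 [270.3 211. ] 243 [0.406 0.096 0.298]
top battery_top 0.93 [302.9 199.8] 364 [0.458 0.023 0.088]
top plug_top 0.67 [348.1 184. ] 129 [ 0.501 -0.109  0.088]
top plug_top 0.52 [321.5 163.9] 8993 [ 0.562 -0.033  0.088]
top oximeter 0.63 [324.5 191. ] 195 [ 0.481 -0.04   0.094]
top carton 0.8 [384.6 172. ] 937 [ 0.534 -0.216  0.09 ]
top gel 0.74 [153.6 225.9] 593 [0.383 0.427 0.17 ]
side [-0.028 -1.079  0.781]
side case 0.7 [340.  197.1] 7086 [0.582 0.005 0.08 ]
side lid_bar 0.87 [354.2 171.6] 3811 [ 0.494 -0.224  0.298]
side lid_bar 0.33 [375.2 348.9] 2439 [ 0.228 -0.748  0.298]
side battery_top 0.77 [308.8 202.6] 152 [0.462 0.003 0.088]
side battery_top 0.27 [288.3 154.7] 748 [0.548 0.403 0.088]
side oximeter 0.19 [250.9 160.7] 479 [0.383 0.395 0.094]
side carton 0.69 [363.5 244.8] 1324 [ 0.504 -0.282  0.09 ]
```

View pics/top0.png

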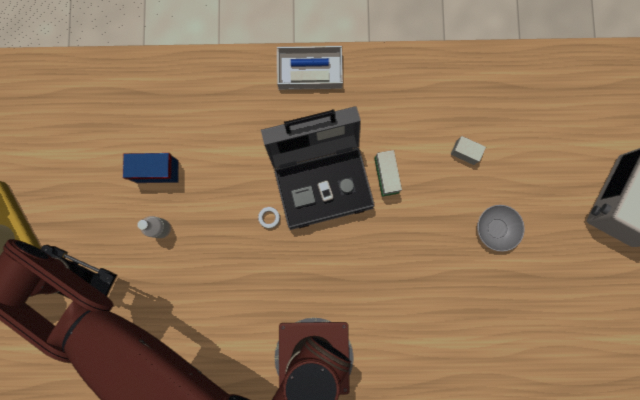

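View pics/side0.png

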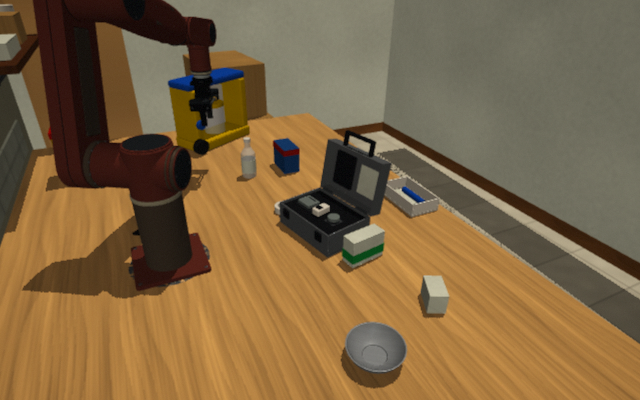

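```bash
cat >> h.py <<'E'
def bar(x,y,yaw,q):
    r,e=.226,.089+q
    # case frame: hinge at x+.09,z.08
    xc=.09-r*np.cos(e);zc=.08+r*np.sin(e)
    return xc,zc
def C2W(x,y,yaw,P):
    P=np.atleast_2d(P);c,s=np.cos(yaw),np.sin(yaw)
    return np.c_[x+c*P[:,0]-s*P[:,1],y+s*P[:,0]+c*P[:,1],P[:,2]]
E
cat > fit.py <<'E'
from h import *
import sys
from scipy.optimize import least_squares
E
python3 - <<'E'
from h import *
c=read_camera("top");im=c["img"][:,:,::-1]
x0,y0,w,h,S=250,98,135,135,4.4
cr=cv2.resize(im[y0:y0+h,x0:x0+w],None,fx=S,fy=S,interpolation=cv2.INTER_CUBIC)
yaw=.24
x,y=.513,-.03
def dr(P,col):
    pts=[((proj(c,p)-[x0-.5,y0-.5])*S).astype(int) for p in P]
    for a,b in zip(pts,pts[1:]): cv2.line(cr,tuple(map(int,a)),tuple(map(int,b)),col,1)
rim=C2W(x,y,yaw,[[-.09,-.13,.08],[.09,-.13,.08],[.09,.13,.08],[-.09,.13,.08],[-.09,-.13,.08]])
dr(rim,(0,0,255))
xc,zc=bar(x,y,yaw,1.75);dr(C2W(x,y,yaw,[[xc,-.054,zc],[xc,.054,zc]]),(0,255,0))
print(rim,C2W(x,y,yaw,[[xc,0,zc]]))
cv2.imwrite("pics/top1.png",cr)
E
```

```text
[[ 0.45648092 -0.17766717  0.08      ]
 [ 0.63132176 -0.1348807   0.08      ]
 [ 0.56951908  0.11766717  0.08      ]
 [ 0.39467824  0.0748807   0.08      ]
 [ 0.45648092 -0.17766717  0.08      ]] [[0.6585938  0.00562923 0.29792016]]
```

View pics/top1.png

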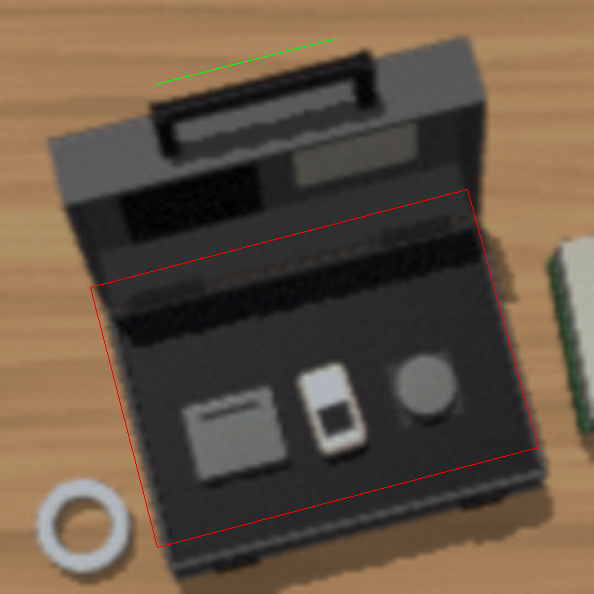

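```bash
cat > ov.py <<'E'
from h import *
import sys
x,y,yaw=map(float,sys.argv[1:4])
c=read_camera("top");im=c["img"][:,:,::-1]
x0,y0,w,h,S=258,98,120,135,4.4
cr=cv2.resize(im[y0:y0+h,x0:x0+w],None,fx=S,fy=S,interpolation=cv2.INTER_CUBIC)
cr=(255*(cr/255.)**.5).astype(np.uint8)
def dr(P,col):
    P=C2W(x,y,yaw,P)
    pts=[((proj(c,p)-[x0-.5,y0-.5])*S) for p in P]
    for a,b in zip(pts,pts[1:]): cv2.line(cr,tuple(map(int,a)),tuple(map(int,b)),col,1)
def rect(a,b,z): return [[-a,-b,z],[a,-b,z],[a,b,z],[-a,b,z],[-a,-b,z]]
dr(rect(.09,.13,.08),(0,0,255));dr([[-.09,.13,0],[-.09,-.13,0]],(255,0,255))
xc,zc=bar(x,y,yaw,1.75);dr([[xc,-.054,zc],[xc,.054,zc]],(0,255,0))
# lid free edge outer: radius 180 from hinge, at heights 0 and 45 of shell
q=1.75
for d in(0,.045):
    X=.09-.18*np.cos(q)+d*np.sin(q);Z=.08+.18*np.sin(q)+d*np.cos(q);dr([[X,-.13,Z],[X,.13,Z]],(255,255,0))
cv2.imwrite(sys.argv[4],cr)
for l in("battery_top","plug_top","oximeter"):
    m=np.load(f"m_top_{l}.npy");u=np.argwhere(m).mean(0)[::-1];W=atz(c,u,.088 if l!="oximeter" else .094)
    d=W-[x,y,0];C,s=np.cos(yaw),np.sin(yaw);print(l,u,np.round(W,4),"case frame",np.round([C*d[0]+s*d[1],-s*d[0]+C*d[1]],4))
print(C2W(x,y,yaw,[[xc,0,zc]]))
E
python3 ov.py .502 -.040 .235 pics/top2.png
```

```text
battery_top [303.1456044  196.25274725] [0.4679 0.0217 0.088 ] case frame [-0.0188  0.0679]
plug_top [346.79844961 185.20155039] [ 0.498  -0.1054  0.088 ] case frame [-0.0192 -0.0626]
oximeter [325.08717949 190.44615385] [ 0.4829 -0.0421  0.094 ] case frame [-0.0191  0.0024]
[[ 0.64777012 -0.00509918  0.29792016]]
```

View pics/top2.png

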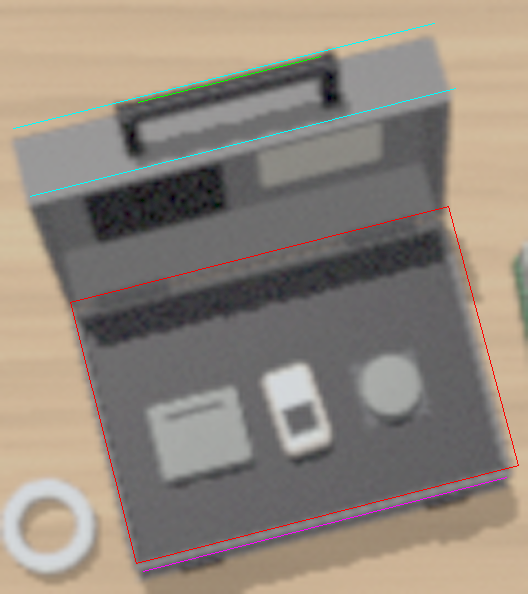

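```bash
cat > plan.py <<'E'
from h import *
import sys
# plan.py x y z yawdeg(tool y axis, world) [maxstep mm]
def plan(t,ydeg,mx=25.):
    o=manip.get_obs();A=R(o["ee_rot"]);p=np.array(o["tool_pos"])
    Y=np.array([np.cos(np.radians(ydeg)),np.sin(np.radians(ydeg)),0]);Z=np.array([0,0,-1.]);B=np.c_[np.cross(Y,Z),Y,Z]
    rv=Ro.from_matrix(A.T@B).as_rotvec()
    n=int(max(np.ceil(np.degrees(np.linalg.norm(rv))/7),np.ceil(np.linalg.norm(t-p)*1000/mx),1))
    print("t",round(o["time"],2),"pos",np.round(p,4),"f",np.round(o["contact_force"],1),"gap",np.round(o["finger_gap"],3),"rows",n)
    d=(t-p)/n;M=A;S=Ro.from_rotvec(rv/n).as_matrix()
    for i in range(n):
        v=M.T@d/.025;print([float(k) for k in np.round(np.r_[v,np.degrees(rv/n)],2)],"max",round(abs(v).max(),2));M=M@S
a=list(map(float,sys.argv[1:]));plan(np.array(a[:3]),a[3],*(a[4:]))
E
python3 plan.py .468 .0217 .15 13.5 32
```

```text
t 1.0 pos [0.2604 0.5681 0.2226] f [ 0.2 -0.1 -0.5] gap 0.087 rows 19
[-0.88, -0.86, 0.15, 0.0, 0.0, 2.73] max 0.88
[-0.92, -0.82, 0.15, 0.0, 0.0, 2.73] max 0.92
[-0.95, -0.78, 0.15, 0.0, 0.0, 2.73] max 0.95
[-0.99, -0.73, 0.15, 0.0, 0.0, 2.73] max 0.99
[-1.02, -0.68, 0.15, 0.0, 0.0, 2.73] max 1.02
[-1.06, -0.63, 0.15, 0.0, 0.0, 2.73] max 1.06
[-1.08, -0.58, 0.15, 0.0, 0.0, 2.73] max 1.08
[-1.11, -0.53, 0.15, 0.0, 0.0, 2.73] max 1.11
[-1.14, -0.48, 0.15, 0.0, 0.0, 2.73] max 1.14
[-1.16, -0.42, 0.15, 0.0, 0.0, 2.73] max 1.16
[-1.18, -0.37, 0.15, 0.0, 0.0, 2.73] max 1.18
[-1.19, -0.31, 0.15, 0.0, 0.0, 2.73] max 1.19
[-1.2, -0.25, 0.15, 0.0, 0.0, 2.73] max 1.2
[-1.22, -0.19, 0.15, 0.0, 0.0, 2.73] max 1.22
[-1.22, -0.14, 0.15, 0.0, 0.0, 2.73] max 1.22
[-1.23, -0.08, 0.15, 0.0, 0.0, 2.73] max 1.23
[-1.23, -0.02, 0.15, 0.0, 0.0, 2.73] max 1.23
[-1.23, 0.04, 0.15, 0.0, 0.0, 2.73] max 1.23
[-1.23, 0.1, 0.15, 0.0, 0.0, 2.73] max 1.23
```

Request:
{"method": "step_arm", "body": {"steps": [[[-0.88, -0.86, 0, 0, 0, 2.7, 0], [-0.9, -0.8, 0, 0, 0, 2.7, 0], [-0.9, -0.75, 0, 0, 0, 2.7, 0], [-0.95, -0.7, 0, 0, 0, 2.7, 0], [-0.95, -0.65, 0, 0, 0, 2.7, 0], [-1, -0.6, 0, 0, 0, 2.7, 0], [-1, -0.55, 0, 0, 0, 2.7, 0], [-1, -0.5, 0, 0, 0, 2.7, 0], [-1, -0.4, 0, 0, 0, 2.7, 0], [-1, -0.35, 0, 0, 0, 2.7, 0]]], "grip_force": 20}}

```text
time: 1.83
tool_pos: [0.3629, 0.2982, 0.2227]
ee_rot: [0.0, 0.436, 0.9, 0.0]
contact_force: [-0.5, 0.4, -1.3]
finger_gap: 0.0286
grasp_force: 0.0
```

```bash
python3 plan.py .468 .0217 .14 13.5 25
```

```text
t 1.83 pos [0.3629 0.2982 0.2227] f [-0.5  0.4 -1.3] gap 0.029 rows 13
[-0.87, -0.27, 0.25, 0.0, 0.0, 1.9] max 0.87
[-0.88, -0.24, 0.25, 0.0, 0.0, 1.9] max 0.88
[-0.88, -0.21, 0.25, 0.0, 0.0, 1.9] max 0.88
[-0.89, -0.18, 0.25, 0.0, 0.0, 1.9] max 0.89
[-0.9, -0.16, 0.25, 0.0, 0.0, 1.9] max 0.9
[-0.9, -0.13, 0.25, 0.0, 0.0, 1.9] max 0.9
[-0.91, -0.1, 0.25, 0.0, 0.0, 1.9] max 0.91
[-0.91, -0.07, 0.25, 0.0, 0.0, 1.9] max 0.91
[-0.91, -0.04, 0.25, 0.0, 0.0, 1.9] max 0.91
[-0.91, -0.0, 0.25, 0.0, 0.0, 1.9] max 0.91
[-0.91, 0.03, 0.25, 0.0, 0.0, 1.9] max 0.91
[-0.91, 0.06, 0.25, 0.0, 0.0, 1.9] max 0.91
[-0.91, 0.09, 0.25, 0.0, 0.0, 1.9] max 0.91
```

Request:
{"method": "step_arm", "body": {"steps": [[[-0.9, -0.27, 0.25, 0, 0, 2.5, 0], [-0.9, -0.24, 0.25, 0, 0, 2.5, 0], [-0.95, -0.2, 0.25, 0, 0, 2.5, 0], [-0.95, -0.15, 0.25, 0, 0, 2.5, 0], [-0.95, -0.1, 0.25, 0, 0, 2.5, 0], [-0.95, -0.1, 0.25, 0, 0, 2.5, 0], [-0.95, -0.05, 0.25, 0, 0, 2.5, 0], [-0.95, 0, 0.25, 0, 0, 2.5, 0], [-0.95, 0, 0.25, 0, 0, 2.5, 0], [-0.95, 0, 0.25, 0, 0, 2, 0]]]}}

```text
time: 2.67
tool_pos: [0.4458, 0.0754, 0.16]
ee_rot: [0.0, 0.617, 0.787, 0.0]
contact_force: [0.1, 0.4, -0.5]
finger_gap: 0.0001
grasp_force: 0.0
```

```bash
python3 plan.py .468 .0217 .11 13.5 25; python3 -c "
from h import *
for n in ('side','wrist'):
    c=read_camera(n);print(np.round(c['position'],3));cv2.imwrite(f'pics/{n}1.png',c['img'][:,:,::-1])"
```

```text
t 2.67 pos [0.4458 0.0754 0.16  ] f [ 0.1  0.4 -0.5] gap 0.0 rows 4
[-0.57, 0.09, 0.5, 0.01, 0.0, 0.06] max 0.57
[-0.57, 0.09, 0.5, 0.01, 0.0, 0.06] max 0.57
[-0.57, 0.09, 0.5, 0.01, 0.0, 0.06] max 0.57
[-0.57, 0.09, 0.5, 0.01, 0.0, 0.06] max 0.57
[-0.028 -1.079  0.781]
[0.427 0.153 0.321]
```

View pics/wrist1.png

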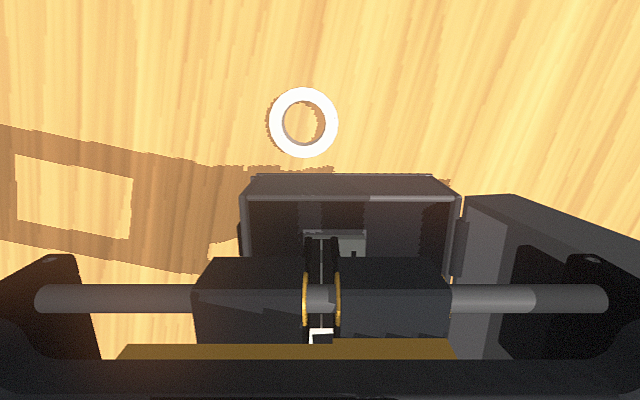

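Request:
{"method": "step_arm", "body": {"steps": [[[-0.57, 0.09, 0.5, 0, 0, 0, 0], [-0.57, 0.09, 0.5, 0, 0, 0, 0], [-0.57, 0.09, 0.5, 0, 0, 0, 0], [-0.57, 0.09, 0.5, 0, 0, 0, 0], [0, 0, 0.4, 0, 0, 0, 0], [0, 0, 0.2, 0, 0, 0, 0], [0, 0, 0.2, 0, 0, 0, 0], [0, 0, 0.1, 0, 0, 0, 0], [0, 0, 0.1, 0, 0, 0, 0], [0, 0, 0.1, 0, 0, 0, 0]]]}}

```text
time: 3.6
tool_pos: [0.4673, 0.0242, 0.0833]
ee_rot: [-0.0, 0.616, 0.788, -0.0]
contact_force: [-5.0, -0.3, 6.7]
finger_gap: 0.0007
grasp_force: 3.6
```

Request:
{"method": "step_arm", "body": {"steps": [[[0, 0, 0.1, 0, 0, 0, 0], [0, 0, 0.1, 0, 0, 0, 0], [0, 0, 0, 0, 0, 0, 0], [0, 0, 0, 0, 0, 0, 0]]]}}

```text
time: 3.93
tool_pos: [0.4675, 0.0242, 0.082]
ee_rot: [-0.001, 0.616, 0.788, -0.001]
contact_force: [-20.0, 1.5, 38.3]
finger_gap: 0.0005
grasp_force: 18.8
```

Request:
{"method": "step_arm", "body": {"steps": [[[0, 0, -0.8, 0, 0, 0, 0], [0, 0, -0.9, 0, 0, 0, 0]]]}}

```text
time: 4.1
tool_pos: [0.4668, 0.0243, 0.1203]
ee_rot: [-0.001, 0.616, 0.788, -0.0]
contact_force: [-0.5, -0.4, 0.5]
finger_gap: 0.0005
grasp_force: 0.0
```

```bash
python3 plan.py .498 -.1054 .12 13.5 25
```

```text
t 4.1 pos [0.4668 0.0243 0.1203] f [-0.5 -0.4  0.5] gap 0.001 rows 6
[-0.89, -0.01, 0.0, -0.01, -0.01, 0.07] max 0.89
[-0.89, -0.0, 0.0, -0.01, -0.01, 0.07] max 0.89
[-0.89, -0.0, 0.0, -0.01, -0.01, 0.07] max 0.89
[-0.89, -0.0, 0.0, -0.01, -0.01, 0.07] max 0.89
[-0.89, -0.0, 0.0, -0.01, -0.01, 0.07] max 0.89
[-0.89, -0.0, 0.0, -0.01, -0.01, 0.07] max 0.89
```

Request:
{"method": "step_arm", "body": {"steps": [[[-0.89, 0, 0, 0, 0, 0, 0], [-0.89, 0, 0, 0, 0, 0, 0], [-0.89, 0, 0, 0, 0, 0, 0], [-0.89, 0, 0, 0, 0, 0, 0], [-0.89, 0, 0, 0, 0, 0, 0], [-0.89, 0, 0, 0, 0, 0, 0], [0, 0, 0.5, 0, 0, 0, 0], [0, 0, 0.5, 0, 0, 0, 0], [0, 0, 0.1, 0, 0, 0, 0], [0, 0, 0.1, 0, 0, 0, 0]]]}}

```text
time: 4.93
tool_pos: [0.4995, -0.1056, 0.0898]
ee_rot: [-0.0, 0.616, 0.788, -0.0]
contact_force: [0.5, -0.0, -0.9]
finger_gap: 0.0007
grasp_force: 0.0
```

Request:
{"method": "step_arm", "body": {"steps": [[[0, 0, 0.1, 0, 0, 0, 0], [0, 0, 0.1, 0, 0, 0, 0], [0, 0, 0.1, 0, 0, 0, 0], [0, 0, 0.05, 0, 0, 0, 0], [0, 0, 0, 0, 0, 0, 0]]]}}

```text
time: 5.35
tool_pos: [0.5002, -0.1058, 0.0824]
ee_rot: [0.0, 0.616, 0.788, 0.0]
contact_force: [-1.6, 1.1, 3.3]
finger_gap: 0.0005
grasp_force: 1.7
```

Request:
{"method": "step_arm", "body": {"steps": [[[0, 0, 0.1, 0, 0, 0, 0], [0, 0, 0.1, 0, 0, 0, 0], [0, 0, 0, 0, 0, 0, 0], [0, 0, 0, 0, 0, 0, 0]]]}}

```text
time: 5.68
tool_pos: [0.5003, -0.1059, 0.0819]
ee_rot: [-0.0, 0.616, 0.788, -0.0]
contact_force: [-19.7, 5.7, 41.8]
finger_gap: 0.0005
grasp_force: 20.5
```

Request:
{"method": "step_arm", "body": {"steps": [[[0, 0, -1, 0, 0, 0, 0], [0, 0, -1, 0, 0, 0, 0], [0, 0, -1, 0, 0, 0, 0.3], [0, 0, -1, 0, 0, 0, 0.5], [0, 0, -1, 0, 0, 0, 1], [0, 0, -1, 0, 0, 0, 1], [0, 0, -1, 0, 0, 0, 1], [0, 0, -1, 0, 0, 0, 1], [0, 0, -1, 0, 0, 0, 1], [0, 0, -1, 0, 0, 0, 1]]]}}

```text
time: 6.52
tool_pos: [0.4999, -0.1058, 0.3283]
ee_rot: [0.001, 0.616, 0.788, 0.0]
contact_force: [-0.3, -0.6, 0.7]
finger_gap: 0.0459
grasp_force: 0.0
```

```bash
python3 plan.py .645 -.003 .36 13.5 25
python3 -c "
from h import *
for n in ('top','side'):
    c=read_camera(n);cv2.imwrite(f'pics/{n}3.png',c['img'][:,:,::-1])
    if n=='side':
        x,y,yaw=.4995,-.038,.235
        im=c['img'][:,:,::-1].copy()[120:270,250:450];S=4
        im=cv2.resize(im,None,fx=S,fy=S,interpolation=cv2.INTER_CUBIC)
        def dr(P,col):
            p=[((proj(c,q)-[249.5,119.5])*S).astype(int) for q in C2W(x,y,yaw,P)]
            for a,b in zip(p,p[1:]): cv2.line(im,tuple(map(int,a)),tuple(map(int,b)),col,1)
        xc,zc=bar(x,y,yaw,1.75);dr([[xc,-.054,zc],[xc,.054,zc]],(0,255,0))
        dr([[-.09,-.13,.08],[.09,-.13,.08],[.09,.13,.08],[-.09,.13,.08],[-.09,-.13,.08]],(0,0,255))
        cv2.imwrite('pics/side3c.png',im)
"
```

```text
t 6.52 pos [ 0.4999 -0.1058  0.3283] f [-0.3 -0.6  0.7] gap 0.046 rows 8
[0.32, 0.83, -0.16, 0.01, 0.01, 0.05] max 0.83
[0.33, 0.83, -0.16, 0.01, 0.01, 0.05] max 0.83
[0.33, 0.83, -0.16, 0.01, 0.01, 0.05] max 0.83
[0.33, 0.83, -0.16, 0.01, 0.01, 0.05] max 0.83
[0.33, 0.83, -0.16, 0.01, 0.01, 0.05] max 0.83
[0.33, 0.83, -0.16, 0.01, 0.01, 0.05] max 0.83
[0.33, 0.83, -0.16, 0.01, 0.01, 0.05] max 0.83
[0.33, 0.83, -0.16, 0.01, 0.01, 0.05] max 0.83
```

View pics/side3c.png

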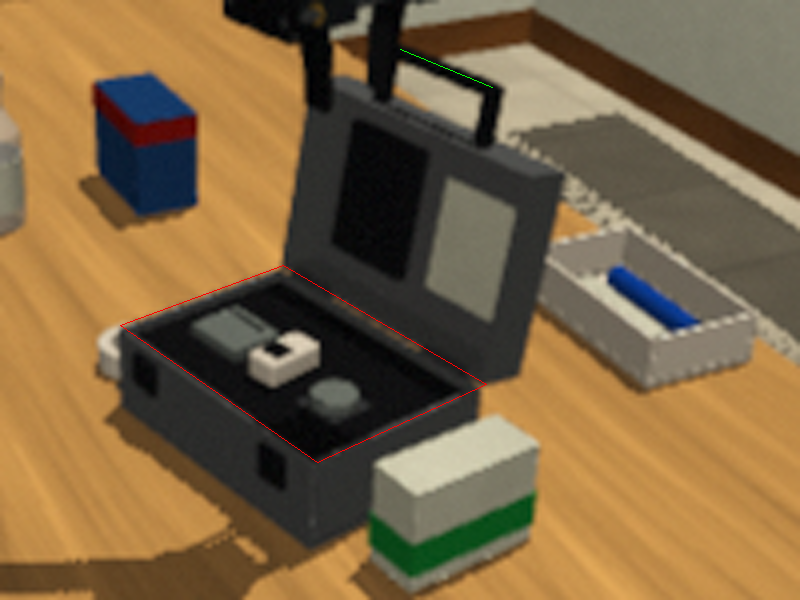

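Request:
{"method": "step_arm", "body": {"steps": [[[0, 0, -1, 0, 0, 0, 1], [0.33, 0.83, -0.3, 0, 0, 0, 1], [0.33, 0.83, 0, 0, 0, 0, 1], [0.33, 0.83, 0, 0, 0, 0, 1], [0.33, 0.83, 0, 0, 0, 0, 1], [0.33, 0.83, 0, 0, 0, 0, 1], [0.33, 0.83, 0, 0, 0, 0, 1], [0.33, 0.83, 0, 0, 0, 0, 1], [0.33, 0.83, 0, 0, 0, 0, 1], [0, 0, 0, 0, 0, 0, 1]]]}}

```text
time: 7.45
tool_pos: [0.6469, 0.0004, 0.3569]
ee_rot: [-0.001, 0.615, 0.788, 0.0]
contact_force: [-0.2, -0.6, -0.5]
finger_gap: 0.087
grasp_force: 0.0
```

```bash
python3 plan.py .645 -.003 .279 13.5 25
```

```text
t 7.45 pos [6.469e-01 4.000e-04 3.569e-01] f [-0.2 -0.6 -0.5] gap 0.087 rows 4
[-0.03, -0.03, 0.78, -0.01, -0.02, 0.13] max 0.78
[-0.03, -0.03, 0.78, -0.01, -0.02, 0.13] max 0.78
[-0.03, -0.03, 0.78, -0.01, -0.02, 0.13] max 0.78
[-0.03, -0.03, 0.78, -0.01, -0.02, 0.13] max 0.78
```

Request:
{"method": "step_arm", "body": {"steps": [[[-0.03, -0.03, 0.78, 0, 0, 0, 1], [-0.03, -0.03, 0.78, 0, 0, 0, 1], [-0.03, -0.03, 0.78, 0, 0, 0, 1], [-0.03, -0.03, 0.78, 0, 0, 0, 1], [0, 0, 0, 0, 0, 0, 0.5], [0, 0, 0, 0, 0, 0, 0], [0, 0, 0, 0, 0, 0, 0], [0, 0, 0, 0, 0, 0, 0], [0, 0, 0, 0, 0, 0, 0], [0, 0, 0, 0, 0, 0, 0]]], "grip_force": 12}}

```text
time: 8.28
tool_pos: [0.6435, -0.006, 0.2822]
ee_rot: [0.001, 0.616, 0.787, 0.001]
contact_force: [0.6, -0.4, 0.2]
finger_gap: 0.0553
grasp_force: 0.0
```

Request:
{"method": "step_arm", "body": {"steps": [[[0, 0, 0, 0, 0, 0, 0], [0, 0, 0, 0, 0, 0, 0], [0, 0, 0, 0, 0, 0, 0], [0, 0, 0, 0, 0, 0, 0], [0, 0, 0, 0, 0, 0, 0]]]}}

```text
time: 8.7
tool_pos: [0.6429, -0.006, 0.2807]
ee_rot: [-0.0, 0.617, 0.787, -0.0]
contact_force: [0.1, -0.4, 0.5]
finger_gap: 0.0217
grasp_force: 0.0
```

Request:
{"method": "step_arm", "body": {"steps": [[[0, 0, 0, 0, 0, 0, 0], [0, 0, 0, 0, 0, 0, 0], [0, 0, 0, 0, 0, 0, 0], [0, 0, 0, 0, 0, 0, 0]]]}}

```text
time: 9.03
tool_pos: [0.6427, -0.006, 0.2807]
ee_rot: [-0.0, 0.617, 0.787, -0.0]
contact_force: [-1.3, 0.1, 0.3]
finger_gap: 0.0133
grasp_force: 12.0
```

Request:
{"method": "step_arm", "body": {"steps": [[[0, -0.2, -0.05, 0, 0, 0, 0], [0, -0.36, -0.08, 0, 0, 0, 0], [0, -0.36, -0.06, 0, 0, 0, 0], [0, -0.36, -0.05, 0, 0, 0, 0], [0, -0.36, -0.03, 0, 0, 0, 0], [0, -0.36, -0.02, 0, 0, 0, 0], [0, -0.36, 0, 0, 0, 0, 0], [0, -0.36, 0.01, 0, 0, 0, 0], [0, -0.36, 0.02, 0, 0, 0, 0], [0, 0, 0, 0, 0, 0, 0]]]}}

```text
time: 9.87
tool_pos: [0.5663, -0.0244, 0.2873]
ee_rot: [-0.001, 0.617, 0.787, -0.0]
contact_force: [-1.0, 5.8, 2.9]
finger_gap: 0.0137
grasp_force: 12.0
```

```bash
cat > lid.py <<'E'
from h import *
o=manip.get_obs();p=o["tool_pos"];d=p-np.array([.4995,-.038,0]);C,s=np.cos(.235),np.sin(.235)
X=C*d[0]+s*d[1]+.003;print("case x",X,"lid",np.arccos((.09-X)/.226)-.089, "z pred bar-.019",.061+np.sqrt(.226**2-(.09-X)**2),"z",p[2])
E
python3 lid.py
```

```text
case x 0.07114054600109164 lid 1.3982502580398906 z pred bar-.019 0.28621172481658913 z 0.2872806157393341
```

Request:
{"method": "step_arm", "body": {"steps": [[[0, -0.3, 0.03, 0, 0, 0, 0], [0, -0.3, 0.04, 0, 0, 0, 0], [0, -0.3, 0.05, 0, 0, 0, 0], [0, -0.2, 0.04, 0, 0, 0, 0], [0, -0.15, 0.03, 0, 0, 0, 0], [0, 0, 0, 0, 0, 0, 0], [0, 0, 0, 0, 0, 0, 0], [0, 0, 0, 0, 0, 0, 0]]]}}

```text
time: 10.53
tool_pos: [0.537, -0.0314, 0.2818]
ee_rot: [-0.001, 0.616, 0.787, -0.0]
contact_force: [-0.9, 5.5, 2.0]
finger_gap: 0.0134
grasp_force: 12.0
```

```bash
python3 lid.py; python3 -c "
from h import *
c=read_camera('side');x,y,yaw=.4995,-.038,.235
im=cv2.resize(c['img'][110:260,250:450,::-1],None,fx=4,fy=4,interpolation=cv2.INTER_CUBIC)
def dr(P,col):
    p=[((proj(c,q)-[249.5,109.5])*4).astype(int) for q in C2W(x,y,yaw,P)]
    for a,b in zip(p,p[1:]): cv2.line(im,tuple(map(int,a)),tuple(map(int,b)),col,1)
for q,col in((1.157,(0,0,255)),(1.257,(0,255,0)),(1.357,(255,0,0))):
    xc,zc=bar(x,y,yaw,q);dr([[xc,-.054,zc],[xc,.054,zc]],col)
    X=.09-.18*np.cos(q);Z=.08+.18*np.sin(q);dr([[.09,-.13,.08],[X,-.13,Z],[X,.13,Z]],col)
cv2.imwrite('pics/side4c.png',im)
"
```

```text
case x 0.04104967965671747 lid 1.2634716870264917 z pred bar-.019 0.2816351425731858 z 0.28183307715895856
```

View pics/side4c.png

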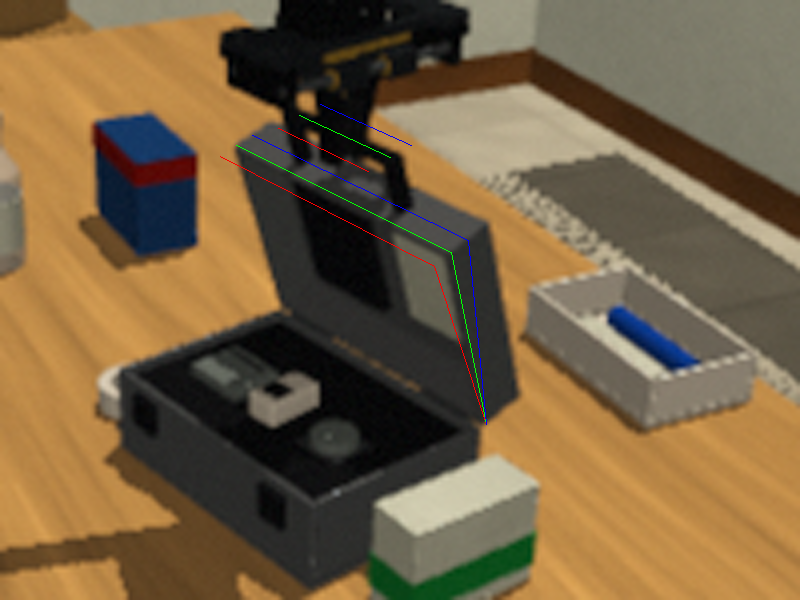

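The picture shows the lid's free edge at (237,147)–(452,253), on the green 1.257 rad line. The bar is in the fingers, the modules look flush, and the bystanders haven't moved.

```bash
python3 -c "
from h import *
print(manip.close_job())"
```

```text
the job is handed in; nothing more can be done
None
```

I pressed the battery module and plug fully home, then brought the lid forward to about 1.26 rad (balance point 1.257), still held by its bar, and handed the job in at about 10.6 s; no verdict came back.

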